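# Find the rocking tub lid and hold it home

### The job

One of the five blue lids on the sample tubs is not seated: it rocks and gives when pressed, while the other four are firm, and by eye they look alike. Press the lids with the fingertips to find it, then push that lid down level and fully home and finish while still holding it down with the fingertips, because it springs up again when let go. Only press: do not lift any lid, and leave the other things on the bench where they stand.

Things in the scene. Friction and masses are not known exactly. Their poses are not given: they have to be found in the camera images.
- lid_a (a point): centre of the flat top of the round blue lid on tub_a, 92 mm across, skirt 13 mm deep; z is its upward normal. All lids look alike and their heights tell nothing. Four are firm (give under 1 mm). The unseated one, anywhere, rocks about a line through its centre when its edge is pressed, up to 0.09 rad; pressed at the centre it sinks 5 mm and lands level, fully home
- lid_b (a point): centre of the flat top of the round blue lid on tub_b, 92 mm across, skirt 13 mm deep; z is its upward normal. All lids look alike and their heights tell nothing. Four are firm (give under 1 mm). The unseated one, anywhere, rocks about a line through its centre when its edge is pressed, up to 0.09 rad; pressed at the centre it sinks 5 mm and lands level, fully home
- lid_c (a point): centre of the flat top of the round blue lid on tub_c, 92 mm across, skirt 13 mm deep; z is its upward normal. All lids look alike and their heights tell nothing. Four are firm (give under 1 mm). The unseated one, anywhere, rocks about a line through its centre when its edge is pressed, up to 0.09 rad; pressed at the centre it sinks 5 mm and lands level, fully home
- lid_d (a point): centre of the flat top of the round blue lid on tub_d, 92 mm across, skirt 13 mm deep; z is its upward normal. All lids look alike and their heights tell nothing. Four are firm (give under 1 mm). The unseated one, anywhere, rocks about a line through its centre when its edge is pressed, up to 0.09 rad; pressed at the centre it sinks 5 mm and lands level, fully home
- lid_e (a point): centre of the flat top of the round blue lid on tub_e, 92 mm across, skirt 13 mm deep; z is its upward normal. All lids look alike and their heights tell nothing. Four are firm (give under 1 mm). The unseated one, anywhere, rocks about a line through its centre when its edge is pressed, up to 0.09 rad; pressed at the centre it sinks 5 mm and lands level, fully home
- tub_a: white round tub under lid_a, 74 mm across at the foot, full and stuck fast to the bench; origin: centre of its underside, 0 to 6 mm below the bench top (hollows). The lid's top is 78 to 85 mm above it. An unseated lid is sprung: 2 N/mm at its centre, about 11 N brings it home; push 15 to 22 N near the centre to hold it level; let go, it rises again
- tub_b: white round tub under lid_b, 74 mm across at the foot, full and stuck fast to the bench; origin: centre of its underside, 0 to 6 mm below the bench top (hollows). The lid's top is 78 to 85 mm above it. An unseated lid is sprung: 2 N/mm at its centre, about 11 N brings it home; push 15 to 22 N near the centre to hold it level; let go, it rises again
- tub_c: white round tub under lid_c, 74 mm across at the foot, full and stuck fast to the bench; origin: centre of its underside, 0 to 6 mm below the bench top (hollows). The lid's top is 78 to 85 mm above it. An unseated lid is sprung: 2 N/mm at its centre, about 11 N brings it home; push 15 to 22 N near the centre to hold it level; let go, it rises again
- tub_d: white round tub under lid_d, 74 mm across at the foot, full and stuck fast to the bench; origin: centre of its underside, 0 to 6 mm below the bench top (hollows). The lid's top is 78 to 85 mm above it. An unseated lid is sprung: 2 N/mm at its centre, about 11 N brings it home; push 15 to 22 N near the centre to hold it level; let go, it rises again
- tub_e: white round tub under lid_e, 74 mm across at the foot, full and stuck fast to the bench; origin: centre of its underside, 0 to 6 mm below the bench top (hollows). The lid's top is 78 to 85 mm above it. An unseated lid is sprung: 2 N/mm at its centre, about 11 N brings it home; push 15 to 22 N near the centre to hold it level; let go, it rises again
- jar: amber glass jar with a white cap, 36 mm across, 70 mm tall, upright; origin at the centre of its underside; loose, not part of the job
- weight: brass scale weight with a knob, 30 mm across, 45 mm tall; origin at the centre of its underside; loose, not part of the job
- beaker: small steel cup, 32 mm across, 50 mm tall; origin at the centre of its underside; loose, not part of the job
- brush: brush about 200 mm long lying on the bench along its x axis; origin on the bench under its middle; loose, not part of the job
- spatula: spatula about 200 mm long lying on the bench along its x axis; origin on the bench under its middle; loose, not part of the job
- block: wooden block 60 x 40 x 30 mm; origin at the centre of its underside; loose, not part of the job
- roll: cardboard ring lying flat, 60 mm across outside, 40 mm inside, 25 mm tall; origin at the centre of its underside; loose, not part of the job

How it is judged:
By the outcome, as a careful person would: the job done as asked, in the order asked, and still so for the second after the job is handed in, while the arm keeps its last pose, push and grip.
It also fails if it takes over 58 s, if anything falls off the work surface, if the arm or the gripper's body presses on something with over 40 N, if the wrist force passes 120 N, or if a joint passes its speed limit or range.

### The arm

A 6-joint arm with a two-finger parallel gripper is mounted at the origin on the work surface. World frame = base frame: x ahead of the robot, y to its left, z up, the work surface at z = 0. Lengths are in m, angles in degrees, forces in N, time in s.
With the tool pointing down it reaches from about 0.4 to 0.825 m from the base axis. Payload 7 kg.
Tool frame: the origin (TCP) lies between the finger pads; the fingertips stand 22 mm ahead of it and the grasp point (between the pads) lies 3 mm ahead of it; z points along the fingers, y is the line along which they close (so a half turn about z gives the same grasp; the last joint's range is limited). The gripper opens to 88 mm and grips with 3 to 60 N. Pads are 19 mm wide; open, the fingers measure 130 mm over their backs; the gripper's body (78 mm by 193 mm) begins 47 mm behind the grasp point.
Start: joints at [-54.139, 20.546, 0.682, 0, -70.136, -16.507], TCP at [0.224, -0.637, 0.223] pointing down, gripper open.
Joint ranges: [-176.03, 176.03], [-82.01, 121.73], [-58.28, 71.71], [-173.87, 95.51], [-174.79, -0.11], [-173.66, 173.66]. Speed limits (degrees/s): [136.94, 136.94, 172.46, 180, 180, 180].

### API

Orientations are given as [roll, pitch, yaw] about the fixed x, y, z axes, in that order (R = Rz(yaw) Ry(pitch) Rx(roll)).
In Python, from plant import ctrl gives the robot as it stands.
- The arm moves only by the tool apply_moves, never from a script. Its argument "targets" is a list of rows, each an object with "travel": the shift along the tool's x, y, z in mm, a list of three; "roll": the turn about the tool's z in degrees; "jaw": the finger opening in mm, from 0 to 87.6. In form: [{"travel": [tx, ty, tz], "roll": roll, "jaw": jaw}, ...]. A call has 1 to 10 rows; each row shifts and turns the commanded pose from where the row before left it, along the tool's axes as they then stand; what a row does not reach is not made up. A row lasts 1/10 s, in which the tool goes at most 50 mm and 8.59 degrees, less where a joint would pass 70% of its speed; a pose out of reach is approached as far as the arm can. A call with a gripper value outside its range is refused whole. The fingers move at their own pace and stop on an object; the grip force is fixed at half the most. Time passes only in rows, so rows that do not move let the fingers close. It gives the time, the measured TCP pose, the force, the opening and the grip force at its end, in the units of the state.
- ctrl.get_obs(): the state, without advancing time (a new reading comes with each control period).
- ctrl.snapshot(name): name is "scene" or "top"; returns the picture (384x512x3 uint8, red, green, blue); there is no depth.
- ctrl.calibration(name): a dict with "K" (3x3 intrinsics, pixels), "extrinsics" (4x4, takes a point from camera to world coordinates). Camera axes: x right, y down, z forward; pixel columns grow to the right and rows downward; lengths in m; the calibration is good to about 2 mm. A picture is of the moment at which its call begins. calibration takes no time and is no camera call.
- ctrl.close_job(): hands the job in; it is judged then, once.
The state is a dict: "clock": time; "joint_pos": joint angles; "qvel": joint speeds; "tau": joint torques, N m; "tool_pos": TCP position; "orientation": TCP orientation; "force": force on the tool from outside, world axes, zero at the start; "moment": the same for the moment, N m; "opening": finger opening in m; "gripper_force": force on a finger pad.
Only numpy, scipy, OpenCV 4.12 (cv2) and the standard library are available. Lean on these libraries where they do the work, as an engineer would, in place of code of your own. Each camera call takes 0.05 s, during which the arm holds its last target. There are 200 camera calls.

## Working session

There is one attempt and no reset: what is moved stays moved. The work goes in short steps, Python scripts to look and compute and a tool call to move; the robot and the scene stay as the last step left them, time stands still between calls to the robot, and variables do not carry over. Pictures are saved under pics/ and viewed, at most 10 in all, crops included, and the job is handed in when it is done.

Besides the shell and the picture viewer there is one more tool, called after "Request:" in YAML: its name, and indented under it one key for each argument. apply_moves: Moves the arm, as the interface text tells. Its arguments: {"type":"object","properties":{"targets":{"type":"array","items":{"type":"object","properties":{"travel":{"type":"array","items":{"type":"number"}},"roll":{"type":"number"},"jaw":{"type":"number"}}}}},"required":["targets"]}

```bash
mkdir -p pics; python3 - <<'E'
from plant import ctrl
import cv2,numpy as np
for n in("top","scene"):
    im=ctrl.snapshot(n); cv2.imwrite(f"pics/{n}0.png",im[:,:,::-1])
    c=ctrl.calibration(n);print(n,np.round(c["K"],1).tolist(),np.round(c["extrinsics"],4).tolist())
    h=cv2.cvtColor(im,cv2.COLOR_RGB2HSV)
    m=cv2.inRange(h,(95,90,40),(130,255,255))
    k,l,s,ce=cv2.connectedComponentsWithStats(m)
    for i in range(1,k):
        if s[i,4]>60:print(s[i].tolist(),np.round(ce[i],1))
print(ctrl.get_obs())
E
```

```text
top [[417.3, 0.0, 255.7], [0.0, 417.3, 190.8], [0.0, 0.0, 1.0]] [[0.006, -0.994, 0.1094, 0.418], [-0.9999, -0.0051, 0.0087, -0.0092], [-0.0081, -0.1095, -0.994, 1.2803], [0.0, 0.0, 0.0, 1.0]]
[458, 149, 15, 106, 1152] [464.9 201.6]
[196, 150, 33, 32, 820] [211.9 165.5]
[293, 150, 33, 32, 824] [308.7 165.3]
[159, 195, 33, 32, 835] [174.8 210.6]
[312, 196, 33, 33, 848] [327.9 211.8]
[246, 207, 33, 32, 837] [262.4 222.5]
scene [[465.1, 0.0, 263.2], [0.0, 465.1, 186.7], [0.0, 0.0, 1.0]] [[0.2645, 0.7912, -0.5514, 1.2089], [0.9644, -0.2155, 0.1535, -0.1778], [0.0026, -0.5724, -0.82, 1.038], [0.0, 0.0, 0.0, 1.0]]
[323, 135, 35, 31, 842] [340.  149.5]
[228, 143, 36, 32, 882] [245.3 158.6]
[158, 168, 38, 33, 979] [176.4 184.1]
[3, 171, 20, 113, 1727] [ 13.3 227.7]
[301, 180, 38, 35, 1035] [319.1 196.8]
[189, 205, 39, 37, 1137] [207.9 223.4]
{'clock': 0.1, 'joint_pos': array([-5.41398077e+01,  2.05874534e+01,  6.38262458e-01, -1.73140234e-02,
       -7.01355145e+01, -1.65069383e+01]), 'qvel': array([ 0.12199728, -0.12759827,  0.12132687,  0.00940694, -0.01005438,
       -0.10532505]), 'tau': array([-7.41786589e-04, -5.84165204e+01,  2.93756765e+01,  7.01547503e+00,
        1.02068853e-02, -7.44556382e-05]), 'tool_pos': array([ 0.22351159, -0.6364462 ,  0.22191055]), 'orientation': array([ 1.79914161e+02, -8.46338921e-03, -1.60652635e+02]), 'force': array([ 0.38080041,  0.10462812, -0.36703866]), 'moment': array([-0.0225701 ,  0.05627806, -0.02330302]), 'gripper_force': 0.0, 'opening': 0.08748133958820452}
```

```bash
cat > h.py <<'E'
from plant import ctrl
import cv2,numpy as np
def ray(n,px):
    c=ctrl.calibration(n);E=np.array(c["extrinsics"]);d=E[:3,:3]@np.linalg.inv(c["K"])@np.array([*px,1.]);return E[:3,3],d/np.linalg.norm(d)
def plane(n,px,z):
    o,d=ray(n,px);return o+d*(z-o[2])/d[2]
E
python3 - <<'E'
from h import *
T=[(211.9,165.5),(308.7,165.3),(174.8,210.6),(327.9,211.8),(262.4,222.5)]
S=[(340,149.5),(245.3,158.6),(176.4,184.1),(319.1,196.8),(207.9,223.4)]
for t in T:
    best=None
    for s in S:
        o1,d1=ray("top",t);o2,d2=ray("scene",s)
        a,b=np.linalg.lstsq(np.c_[d1,-d2],o2-o1,rcond=None)[0]
        p,q=o1+a*d1,o2+b*d2;g=np.linalg.norm(p-q)
        if best is None or g<best[0]:best=(g,(p+q)/2,s)
    p=plane("top",t,.077);print(t,np.round(p,4),np.hypot(*p[:2]).round(3),"tri",np.round(best[1],4),best[0].round(4),best[2])
E
```

```text
(211.9, 165.5) [0.6243 0.1299 0.077 ] 0.638 tri [0.6252 0.1302 0.0711] 0.0008 (319.1, 196.8)
(308.7, 165.3) [ 0.6262 -0.1527  0.077 ] 0.645 tri [ 0.6273 -0.1534  0.0707] 0.0001 (207.9, 223.4)
(174.8, 210.6) [0.4918 0.235  0.077 ] 0.545 tri [0.4924 0.2367 0.0668] 0.0007 (340, 149.5)
(327.9, 211.8) [ 0.4908 -0.2069  0.077 ] 0.533 tri [ 0.4913 -0.208   0.0689] 0.0005 (176.4, 184.1)
(262.4, 222.5) [ 0.4589 -0.0184  0.077 ] 0.459 tri [ 0.4591 -0.0185  0.0713] 0.0001 (245.3, 158.6)
```

View pics/top0.png

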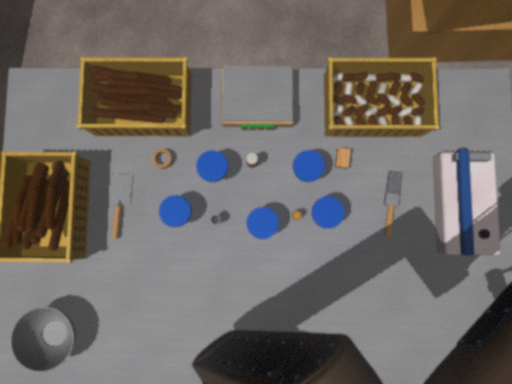

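View pics/scene0.png

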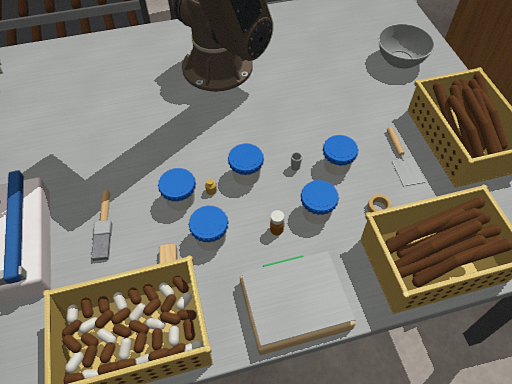

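The top view shows five lids at (212,165), (309,165), (175,211), (328,212) and (262,222), and the two views agree on where they are. I'll turn the tool to yaw 180, close the jaw and approach the right-hand near lid.

Request:
apply_moves:
  targets:
    - {"travel":[0,0,0],"roll":6.45,"jaw":0}
    - {"travel":[0,0,0],"roll":6.45,"jaw":0}
    - {"travel":[0,0,0],"roll":6.45,"jaw":0}
    - {"travel":[-24,39,0],"roll":0,"jaw":0}
    - {"travel":[-24,39,0],"roll":0,"jaw":0}
    - {"travel":[-24,39,0],"roll":0,"jaw":0}
    - {"travel":[-24,39,0],"roll":0,"jaw":0}
    - {"travel":[-24,39,0],"roll":0,"jaw":0}
    - {"travel":[-24,39,0],"roll":0,"jaw":0}
    - {"travel":[-24,39,0],"roll":0,"jaw":0}

```text
clock: 1.1
tool_pos: [0.3921, -0.362, 0.2226]
orientation: [180.0, -0.0, 180.0]
force: [2.1, 0.5, -0.0]
opening: 0.0133
gripper_force: 0.0
```

Request:
apply_moves:
  targets:
    - {"travel":[-25,39,0],"roll":0,"jaw":0}
    - {"travel":[-25,39,0],"roll":0,"jaw":0}
    - {"travel":[-25,39,0],"roll":0,"jaw":0}
    - {"travel":[-25,39,0],"roll":0,"jaw":0}
    - {"travel":[0,0,30],"roll":0,"jaw":0}
    - {"travel":[0,0,30],"roll":0,"jaw":0}
    - {"travel":[0,0,30],"roll":0,"jaw":0}
    - {"travel":[0,0,0],"roll":0,"jaw":0}
    - {"travel":[0,0,0],"roll":0,"jaw":0}

```text
clock: 2.0
tool_pos: [0.4916, -0.208, 0.133]
orientation: [-180.0, -0.1, -180.0]
force: [-0.2, -1.1, 0.2]
opening: 0.0004
gripper_force: 0.0
```

Request:
apply_moves:
  targets:
    - {"travel":[0,0,13],"roll":0,"jaw":0}
    - {"travel":[0,0,13],"roll":0,"jaw":0}
    - {"travel":[0,0,0],"roll":0,"jaw":0}
    - {"travel":[0,0,0],"roll":0,"jaw":0}

```text
clock: 2.4
tool_pos: [0.4925, -0.2082, 0.1083]
orientation: [-180.0, 0.1, -180.0]
force: [0.2, 0.0, 0.5]
opening: 0.0007
gripper_force: 0.0
```

Request:
apply_moves:
  targets:
    - {"travel":[0,0,1],"roll":0,"jaw":0}
    - {"travel":[0,0,0],"roll":0,"jaw":0}

```text
clock: 2.6
tool_pos: [0.4922, -0.2079, 0.1067]
orientation: [-180.0, 0.1, -180.0]
force: [-0.3, -0.4, 0.4]
opening: 0.0004
gripper_force: 0.0
```

Request:
apply_moves:
  targets:
    - {"travel":[0,0,1],"roll":0,"jaw":0}
    - {"travel":[0,0,0],"roll":0,"jaw":0}

```text
clock: 2.8
tool_pos: [0.4917, -0.2078, 0.1049]
orientation: [-180.0, 0.0, -180.0]
force: [0.3, -0.4, -0.7]
opening: 0.0003
gripper_force: 0.0
```

Request:
apply_moves:
  targets:
    - {"travel":[0,0,1.5],"roll":0,"jaw":0}
    - {"travel":[0,0,0],"roll":0,"jaw":0}

```text
clock: 3.0
tool_pos: [0.4915, -0.2078, 0.103]
orientation: [180.0, -0.0, -180.0]
force: [0.4, 0.3, -1.0]
opening: 0.0008
gripper_force: 0.0
```

Request:
apply_moves:
  targets:
    - {"travel":[0,0,1.5],"roll":0,"jaw":0}
    - {"travel":[0,0,0],"roll":0,"jaw":0}

```text
clock: 3.2
tool_pos: [0.4915, -0.2078, 0.1015]
orientation: [180.0, -0.0, -180.0]
force: [-0.2, 0.1, -0.9]
opening: 0.0004
gripper_force: 0.0
```

Request:
apply_moves:
  targets:
    - {"travel":[0,0,1.5],"roll":0,"jaw":0}
    - {"travel":[0,0,0],"roll":0,"jaw":0}

```text
clock: 3.4
tool_pos: [0.4915, -0.2078, 0.1001]
orientation: [180.0, -0.0, -180.0]
force: [-0.1, -0.1, 0.3]
opening: 0.0003
gripper_force: 0.0
```

Request:
apply_moves:
  targets:
    - {"travel":[0,0,1.5],"roll":0,"jaw":0}
    - {"travel":[0,0,0],"roll":0,"jaw":0}

```text
clock: 3.6
tool_pos: [0.4915, -0.2078, 0.0986]
orientation: [180.0, -0.0, -180.0]
force: [-0.0, 0.8, -0.4]
opening: 0.0002
gripper_force: 0.0
```

Request:
apply_moves:
  targets:
    - {"travel":[0,0,1.5],"roll":0,"jaw":0}
    - {"travel":[0,0,0],"roll":0,"jaw":0}

```text
clock: 3.8
tool_pos: [0.4915, -0.2078, 0.0971]
orientation: [180.0, -0.0, -180.0]
force: [-0.7, 0.6, -0.6]
opening: -0.0
gripper_force: 0.0
```

Request:
apply_moves:
  targets:
    - {"travel":[0,0,1],"roll":0,"jaw":0}
    - {"travel":[0,0,0],"roll":0,"jaw":0}

```text
clock: 4.0
tool_pos: [0.4916, -0.2078, 0.0962]
orientation: [180.0, -0.0, -180.0]
force: [-0.5, -0.1, -0.1]
opening: 0.0003
gripper_force: 0.0
```

Request:
apply_moves:
  targets:
    - {"travel":[0,0,1],"roll":0,"jaw":0}
    - {"travel":[0,0,0],"roll":0,"jaw":0}

```text
clock: 4.2
tool_pos: [0.4916, -0.2078, 0.0952]
orientation: [180.0, -0.0, -180.0]
force: [-0.4, -0.3, 1.5]
opening: 0.0007
gripper_force: 0.0
```

Request:
apply_moves:
  targets:
    - {"travel":[0,0,1],"roll":0,"jaw":0}
    - {"travel":[0,0,0],"roll":0,"jaw":0}

```text
clock: 4.4
tool_pos: [0.4916, -0.2078, 0.0941]
orientation: [180.0, -0.0, 180.0]
force: [-0.4, 0.5, 0.8]
opening: 0.0008
gripper_force: 0.0
```

Request:
apply_moves:
  targets:
    - {"travel":[0,0,1],"roll":0,"jaw":0}
    - {"travel":[0,0,0],"roll":0,"jaw":0}

```text
clock: 4.6
tool_pos: [0.4916, -0.2078, 0.0931]
orientation: [180.0, -0.0, -180.0]
force: [0.4, -0.4, 0.3]
opening: 0.0003
gripper_force: 0.0
```

Request:
apply_moves:
  targets:
    - {"travel":[0,0,1],"roll":0,"jaw":0}
    - {"travel":[0,0,0],"roll":0,"jaw":0}

```text
clock: 4.8
tool_pos: [0.4916, -0.2078, 0.0921]
orientation: [180.0, -0.0, -180.0]
force: [0.8, -0.5, 0.3]
opening: 0.0006
gripper_force: 0.0
```

Request:
apply_moves:
  targets:
    - {"travel":[0,0,1],"roll":0,"jaw":0}
    - {"travel":[0,0,0],"roll":0,"jaw":0}

```text
clock: 5.0
tool_pos: [0.4916, -0.2078, 0.0911]
orientation: [180.0, -0.0, -180.0]
force: [-0.6, 0.3, 1.4]
opening: 0.0006
gripper_force: 0.0
```

```bash
python3 - <<'E'
from h import *
im=ctrl.snapshot("scene");cv2.imwrite("pics/s1.png",cv2.resize(im[110:260,100:300,::-1],None,fx=4,fy=4,interpolation=cv2.INTER_CUBIC))
E
```

```text
(no output)
```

View pics/s1.png

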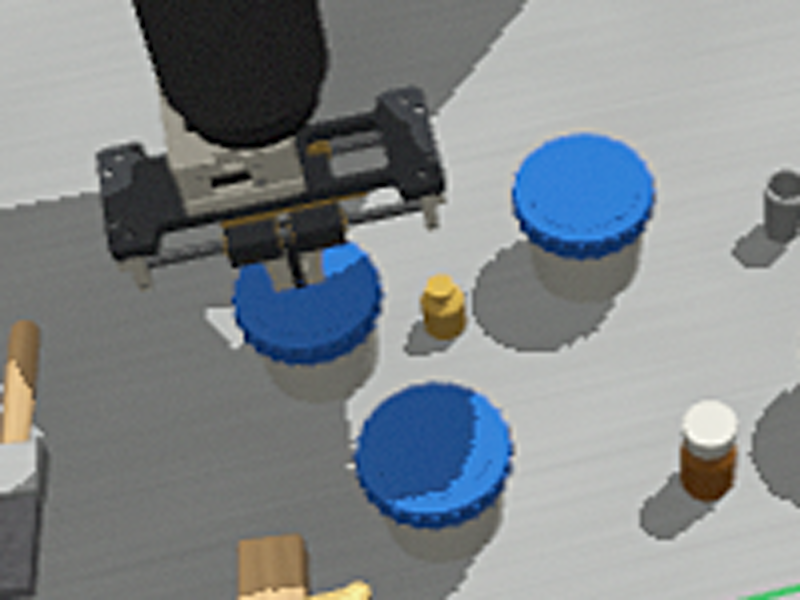

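The crop shows the fingertips at about (295,285), just above the near-right lid with its centre at about (308,300). They aren't clearly touching yet, so I'll go on down.

Request:
apply_moves:
  targets:
    - {"travel":[0,0,1],"roll":0,"jaw":0}
    - {"travel":[0,0,0],"roll":0,"jaw":0}

```text
clock: 5.25
tool_pos: [0.4916, -0.2078, 0.0902]
orientation: [180.0, -0.0, 180.0]
force: [1.2, -0.2, 0.2]
opening: 0.0007
gripper_force: 0.0
```

Request:
apply_moves:
  targets:
    - {"travel":[0,0,1],"roll":0,"jaw":0}
    - {"travel":[0,0,0],"roll":0,"jaw":0}

```text
clock: 5.45
tool_pos: [0.4916, -0.2078, 0.0891]
orientation: [180.0, -0.0, -180.0]
force: [0.3, 0.4, 0.0]
opening: 0.0003
gripper_force: 0.0
```

Request:
apply_moves:
  targets:
    - {"travel":[0,0,1],"roll":0,"jaw":0}
    - {"travel":[0,0,0],"roll":0,"jaw":0}

```text
clock: 5.65
tool_pos: [0.4916, -0.2078, 0.0881]
orientation: [180.0, -0.0, -180.0]
force: [0.6, -0.2, 0.6]
opening: 0.0005
gripper_force: 0.0
```

Request:
apply_moves:
  targets:
    - {"travel":[0,0,1],"roll":0,"jaw":0}
    - {"travel":[0,0,0],"roll":0,"jaw":0}

```text
clock: 5.85
tool_pos: [0.4916, -0.2078, 0.0871]
orientation: [180.0, -0.0, -180.0]
force: [0.1, 1.3, -0.2]
opening: 0.0006
gripper_force: 0.0
```

Request:
apply_moves:
  targets:
    - {"travel":[0,0,1],"roll":0,"jaw":0}
    - {"travel":[0,0,0],"roll":0,"jaw":0}

```text
clock: 6.05
tool_pos: [0.4916, -0.2078, 0.0861]
orientation: [180.0, -0.0, -180.0]
force: [-0.3, -0.4, 0.2]
opening: 0.0005
gripper_force: 0.0
```

Request:
apply_moves:
  targets:
    - {"travel":[0,0,1],"roll":0,"jaw":0}
    - {"travel":[0,0,0],"roll":0,"jaw":0}

```text
clock: 6.25
tool_pos: [0.4916, -0.2078, 0.0851]
orientation: [180.0, -0.0, -180.0]
force: [-0.3, -0.0, -0.2]
opening: 0.0006
gripper_force: 0.0
```

```bash
python3 - <<'E'
from h import *
im=ctrl.snapshot("scene");cv2.imwrite("pics/s2.png",cv2.resize(im[150:215,140:220,::-1],None,fx=8,fy=8,interpolation=cv2.INTER_CUBIC))
for n in("scene",):
  c=ctrl.calibration(n);E=np.linalg.inv(c["extrinsics"])
  for z in(.0631,.0731):
    p=c["K"]@(E@[.4916,-.2078,z,1])[:3];print(z,p[:2]/p[2],(p[:2]/p[2]-[140,150])*8)
E
```

```text
0.0631 [176.72413682 185.47605911] [293.79309454 283.80847288]
0.0731 [176.13470188 183.21576677] [289.07761502 265.72613417]
```

View pics/s2.png

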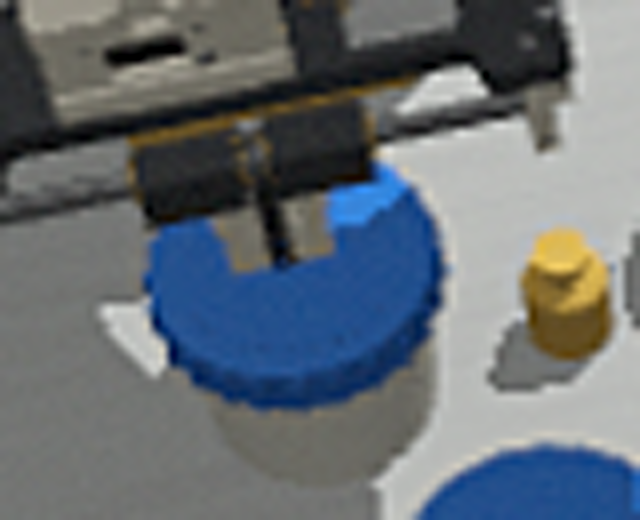

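The crop shows the fingertips ending at about (285,268), with the lid centre at about (296,275). The tips look higher than nominal and aren't touching, so I'll keep descending in small steps and watch the force.

Request:
apply_moves:
  targets:
    - {"travel":[0,0,1],"roll":0,"jaw":0}
    - {"travel":[0,0,0],"roll":0,"jaw":0}

```text
clock: 6.5
tool_pos: [0.4916, -0.2078, 0.0842]
orientation: [180.0, -0.0, -180.0]
force: [-0.5, 0.0, 0.4]
opening: 0.0004
gripper_force: 0.0
```

Request:
apply_moves:
  targets:
    - {"travel":[0,0,1],"roll":0,"jaw":0}
    - {"travel":[0,0,0],"roll":0,"jaw":0}

```text
clock: 6.7
tool_pos: [0.4916, -0.2078, 0.0831]
orientation: [180.0, -0.0, -180.0]
force: [-0.4, -0.5, 0.9]
opening: 0.0003
gripper_force: 0.0
```

Request:
apply_moves:
  targets:
    - {"travel":[0,0,1],"roll":0,"jaw":0}
    - {"travel":[0,0,0],"roll":0,"jaw":0}

```text
clock: 6.9
tool_pos: [0.4915, -0.2078, 0.0821]
orientation: [180.0, -0.0, -180.0]
force: [-0.4, 0.6, -0.9]
opening: 0.0007
gripper_force: 0.0
```

Request:
apply_moves:
  targets:
    - {"travel":[0,0,1],"roll":0,"jaw":0}
    - {"travel":[0,0,0],"roll":0,"jaw":0}

```text
clock: 7.1
tool_pos: [0.4916, -0.2078, 0.0812]
orientation: [180.0, -0.0, -180.0]
force: [-0.3, 0.6, -0.4]
opening: 0.0006
gripper_force: 0.0
```

Request:
apply_moves:
  targets:
    - {"travel":[0,0,1],"roll":0,"jaw":0}
    - {"travel":[0,0,0],"roll":0,"jaw":0}

```text
clock: 7.3
tool_pos: [0.4916, -0.2078, 0.0801]
orientation: [180.0, -0.0, -180.0]
force: [0.0, -0.0, -0.1]
opening: 0.0004
gripper_force: 0.0
```

Request:
apply_moves:
  targets:
    - {"travel":[0,0,1],"roll":0,"jaw":0}
    - {"travel":[0,0,0],"roll":0,"jaw":0}

```text
clock: 7.5
tool_pos: [0.4915, -0.2078, 0.0791]
orientation: [180.0, -0.0, -180.0]
force: [-0.1, 0.9, 0.8]
opening: 0.0002
gripper_force: 0.0
```

Request:
apply_moves:
  targets:
    - {"travel":[0,0,1],"roll":0,"jaw":0}
    - {"travel":[0,0,0],"roll":0,"jaw":0}

```text
clock: 7.7
tool_pos: [0.4916, -0.2078, 0.0781]
orientation: [180.0, -0.0, -180.0]
force: [0.3, -0.5, -0.6]
opening: 0.0004
gripper_force: 0.0
```

Request:
apply_moves:
  targets:
    - {"travel":[0,0,1],"roll":0,"jaw":0}
    - {"travel":[0,0,0],"roll":0,"jaw":0}

```text
clock: 7.9
tool_pos: [0.4916, -0.2078, 0.0771]
orientation: [180.0, -0.0, -180.0]
force: [1.2, -0.1, -0.2]
opening: 0.0005
gripper_force: 0.0
```

```bash
python3 - <<'E'
from h import *
im=ctrl.snapshot("scene");a=im[150:215,140:220];b=cv2.imread("pics/s2.png")
t=ctrl.snapshot("top")[170:235,290:370]
cv2.imwrite("pics/s3.png",np.hstack([cv2.resize(x[:,:,::-1],None,fx=5,fy=5,interpolation=cv2.INTER_CUBIC) for x in(a,t)]))
print(ctrl.get_obs()["tau"],ctrl.get_obs()["force"])
E
```

```text
[-1.85803918e-03 -4.46454442e+01  2.24976164e+01  5.35700753e+00
 -7.44483992e-02 -8.52725907e-05] [-0.24487242 -0.49524867  0.2070843 ]
```

View pics/s3.png

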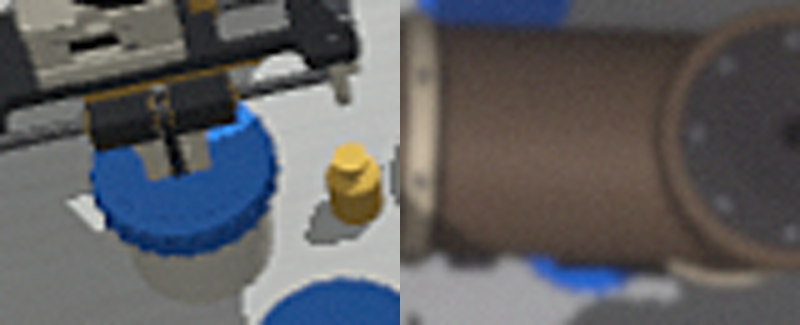

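Both tips are still moving freely with the arm: in the left half of the picture they end at about (176,176), with the lid centre at about (185,175). The closed tips evidently sit about 20 mm further back than nominal. I'll continue down.

Request:
apply_moves:
  targets:
    - {"travel":[0,0,1],"roll":0,"jaw":0}
    - {"travel":[0,0,0],"roll":0,"jaw":0}

```text
clock: 8.2
tool_pos: [0.4916, -0.2078, 0.0761]
orientation: [180.0, -0.0, -180.0]
force: [-0.0, -0.4, -0.2]
opening: 0.0006
gripper_force: 0.0
```

Request:
apply_moves:
  targets:
    - {"travel":[0,0,1],"roll":0,"jaw":0}
    - {"travel":[0,0,0],"roll":0,"jaw":0}

```text
clock: 8.4
tool_pos: [0.4915, -0.2078, 0.0751]
orientation: [180.0, -0.0, -180.0]
force: [0.1, 0.4, 0.1]
opening: 0.0007
gripper_force: 0.0
```

Request:
apply_moves:
  targets:
    - {"travel":[0,0,1],"roll":0,"jaw":0}
    - {"travel":[0,0,0],"roll":0,"jaw":0}

```text
clock: 8.6
tool_pos: [0.4917, -0.2079, 0.0746]
orientation: [-180.0, 0.0, -180.0]
force: [-1.1, 0.5, 4.1]
opening: 0.0003
gripper_force: 1.9
```

Request:
apply_moves:
  targets:
    - {"travel":[0,0,1],"roll":0,"jaw":0}
    - {"travel":[0,0,0],"roll":0,"jaw":0}

```text
clock: 8.8
tool_pos: [0.4918, -0.2079, 0.0745]
orientation: [-180.0, 0.0, -180.0]
force: [-4.8, 2.0, 12.7]
opening: 0.0002
gripper_force: 6.5
```

Contact: lid D is firm, with 8 N more force for 0.1 mm of movement. On to lid B.

Request:
apply_moves:
  targets:
    - {"travel":[0,0,-27],"roll":0,"jaw":0}
    - {"travel":[-34,13.75,0],"roll":0,"jaw":0}
    - {"travel":[-34,13.75,0],"roll":0,"jaw":0}
    - {"travel":[-34,13.75,0],"roll":0,"jaw":0}
    - {"travel":[-34,13.75,0],"roll":0,"jaw":0}
    - {"travel":[0,0,10],"roll":0,"jaw":0}
    - {"travel":[0,0,8],"roll":0,"jaw":0}
    - {"travel":[0,0,0],"roll":0,"jaw":0}

```text
clock: 9.6
tool_pos: [0.6256, -0.1529, 0.0803]
orientation: [180.0, -0.2, 180.0]
force: [-0.8, -0.1, -0.3]
opening: 0.0004
gripper_force: 0.0
```

Request:
apply_moves:
  targets:
    - {"travel":[0,0,1],"roll":0,"jaw":0}
    - {"travel":[0,0,0],"roll":0,"jaw":0}

```text
clock: 9.8
tool_pos: [0.6272, -0.1533, 0.0817]
orientation: [-180.0, 0.0, 180.0]
force: [-0.2, -0.8, 0.7]
opening: 0.0002
gripper_force: 0.0
```

Request:
apply_moves:
  targets:
    - {"travel":[0,0,1],"roll":0,"jaw":0}
    - {"travel":[0,0,0],"roll":0,"jaw":0}

```text
clock: 10.0
tool_pos: [0.6276, -0.153, 0.0807]
orientation: [180.0, 0.0, 180.0]
force: [-0.6, 0.3, 0.9]
opening: 0.0006
gripper_force: 0.0
```

Request:
apply_moves:
  targets:
    - {"travel":[0,0,1],"roll":0,"jaw":0}
    - {"travel":[0,0,0],"roll":0,"jaw":0}

```text
clock: 10.2
tool_pos: [0.6276, -0.1528, 0.0793]
orientation: [180.0, 0.0, 180.0]
force: [-0.1, 0.2, 0.1]
opening: 0.0006
gripper_force: 0.0
```

Request:
apply_moves:
  targets:
    - {"travel":[0,0,1],"roll":0,"jaw":0}
    - {"travel":[0,0,0],"roll":0,"jaw":0}

```text
clock: 10.4
tool_pos: [0.6276, -0.1528, 0.0781]
orientation: [180.0, -0.0, -180.0]
force: [-0.8, 0.4, -0.1]
opening: 0.0005
gripper_force: 0.0
```

Request:
apply_moves:
  targets:
    - {"travel":[0,0,1],"roll":0,"jaw":0}
    - {"travel":[0,0,0],"roll":0,"jaw":0}

```text
clock: 10.6
tool_pos: [0.6275, -0.1528, 0.0771]
orientation: [180.0, -0.0, -180.0]
force: [-0.4, 0.7, 0.1]
opening: -0.0002
gripper_force: 0.0
```

Request:
apply_moves:
  targets:
    - {"travel":[0,0,1],"roll":0,"jaw":0}
    - {"travel":[0,0,0],"roll":0,"jaw":0}

```text
clock: 10.8
tool_pos: [0.6277, -0.1528, 0.0762]
orientation: [-180.0, -0.0, -180.0]
force: [0.3, -0.1, -0.5]
opening: 0.0008
gripper_force: 0.0
```

Request:
apply_moves:
  targets:
    - {"travel":[0,0,1],"roll":0,"jaw":0}
    - {"travel":[0,0,0],"roll":0,"jaw":0}

```text
clock: 11.0
tool_pos: [0.6277, -0.1528, 0.0753]
orientation: [-180.0, 0.0, -180.0]
force: [0.0, -0.7, 0.2]
opening: 0.0006
gripper_force: 0.6
```

Request:
apply_moves:
  targets:
    - {"travel":[0,0,1],"roll":0,"jaw":0}
    - {"travel":[0,0,0],"roll":0,"jaw":0}

```text
clock: 11.2
tool_pos: [0.6277, -0.1528, 0.0744]
orientation: [-180.0, 0.0, -180.0]
force: [-1.4, 0.6, 2.2]
opening: 0.0005
gripper_force: 1.5
```

Lid B gives about 0.9 mm for roughly 2 N, so it looks like the unseated one. I'll keep pressing.

Request:
apply_moves:
  targets:
    - {"travel":[0,0,1],"roll":0,"jaw":0}
    - {"travel":[0,0,0],"roll":0,"jaw":0}

```text
clock: 11.4
tool_pos: [0.6278, -0.1528, 0.0735]
orientation: [-180.0, 0.0, -180.0]
force: [-1.0, 0.9, 4.7]
opening: 0.0005
gripper_force: 2.4
```

Request:
apply_moves:
  targets:
    - {"travel":[0,0,1],"roll":0,"jaw":0}
    - {"travel":[0,0,0],"roll":0,"jaw":0}

```text
clock: 11.6
tool_pos: [0.6278, -0.1528, 0.0727]
orientation: [-180.0, 0.0, -180.0]
force: [-2.2, 1.3, 6.7]
opening: 0.0
gripper_force: 3.2
```

Request:
apply_moves:
  targets:
    - {"travel":[0,0,1],"roll":0,"jaw":0}
    - {"travel":[0,0,0],"roll":0,"jaw":0}

```text
clock: 11.8
tool_pos: [0.6278, -0.1529, 0.0719]
orientation: [-180.0, 0.0, -180.0]
force: [-2.4, 1.4, 8.0]
opening: 0.0007
gripper_force: 3.9
```

Request:
apply_moves:
  targets:
    - {"travel":[0,0,1],"roll":0,"jaw":0}
    - {"travel":[0,0,0],"roll":0,"jaw":0}

```text
clock: 12.0
tool_pos: [0.6278, -0.1528, 0.0712]
orientation: [-180.0, 0.0, -180.0]
force: [-2.7, 1.3, 10.5]
opening: 0.0006
gripper_force: 5.1
```

Request:
apply_moves:
  targets:
    - {"travel":[0,0,1],"roll":0,"jaw":0}
    - {"travel":[0,0,0],"roll":0,"jaw":0}

```text
clock: 12.2
tool_pos: [0.6278, -0.1528, 0.071]
orientation: [-180.0, 0.0, -180.0]
force: [-5.3, 1.9, 15.8]
opening: 0.0006
gripper_force: 7.4
```

Request:
apply_moves:
  targets:
    - {"travel":[0,0,0.5],"roll":0,"jaw":0}
    - {"travel":[0,0,0],"roll":0,"jaw":0}

```text
clock: 12.4
tool_pos: [0.6278, -0.1529, 0.0709]
orientation: [-180.0, 0.1, -180.0]
force: [-5.6, 3.3, 17.4]
opening: 0.0003
gripper_force: 8.7
```

Request:
apply_moves:
  targets:
    - {"travel":[0,0,0.1],"roll":0,"jaw":0}
    - {"travel":[0,0,0],"roll":0,"jaw":0}
    - {"travel":[0,0,0],"roll":0,"jaw":0}
    - {"travel":[0,0,0],"roll":0,"jaw":0}
    - {"travel":[0,0,0],"roll":0,"jaw":0}
    - {"travel":[0,0,0],"roll":0,"jaw":0}

```text
clock: 13.0
tool_pos: [0.6278, -0.1529, 0.0708]
orientation: [-180.0, 0.1, -180.0]
force: [-6.4, 3.7, 18.4]
opening: 0.0004
gripper_force: 9.0
```

```bash
python3 - <<'E'
from h import *
f=[]
for i in range(4):
    im=ctrl.snapshot("scene");f.append(ctrl.get_obs()["force"])
print(np.round(f,1).tolist())
cv2.imwrite("pics/s4.png",cv2.resize(im[120:270,130:330,::-1],None,fx=4,fy=4,interpolation=cv2.INTER_CUBIC))
E
```

```text
[[-6.6, 2.6, 17.3], [-7.0, 3.4, 17.2], [-6.4, 1.6, 18.5], [-6.9, 3.3, 17.9]]
```

View pics/s4.png

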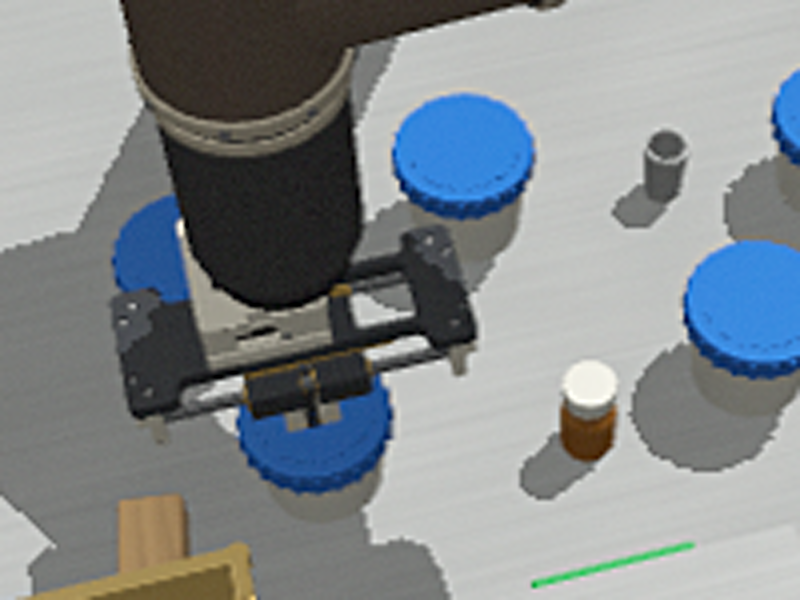

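The fingertips are on the middle of lid B, at about (315,420) in the crop. The steady push is about 18 N, the lid has sunk about 5 mm and come up against a hard stop, and the jar, block and the other lids visible stand undisturbed. I'll hand the job in now.

```bash
python3 -c "
from plant import ctrl
print(ctrl.close_job())"
```

```text
the job is handed in; nothing more can be done
None
```

The unseated lid is the far right one, at about (0.628, -0.153) m. It sank about 5 mm to a hard stop, and I handed the job in with the fingertips holding it down at about 18 N. I pressed only one other lid (near right, firm) and stopped once this one gave, so the remaining three were not tested.

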